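# Draw up the camera post until its button clicks, then mount the camera head

## Robot

A 6-joint arm with a two-finger parallel gripper is mounted at the origin on the work surface. World frame = base frame: x ahead of the robot, y to its left, z up, the work surface at z = 0. Lengths are in m, angles in rad, forces in N, time in s.
With the tool pointing down it reaches from about 0.325 to 0.875 m from the base axis. Payload 4.4 kg.
Tool frame: the origin (TCP) lies at the very end of the fingers, on their centre line; the grasp point (between the pads) lies 19 mm behind it (env.hold_point_z is the distance from the TCP to the grasp point, in m); z points along the fingers, x is the direction in which the jaws open and shut, and the axes are right-handed (so a half turn about z gives the same grasp; the last joint's range is limited). The gripper opens to 85 mm and grips with 20 to 120 N. Pads are 22 mm wide; open, the fingers measure 114 mm over their backs; the gripper's body (76 mm by 85 mm) begins 54 mm behind the grasp point. The pads swing forward as they close: fully open they stand 13 mm farther back than shut.
Start: joints at [-1.367, 0.207, 1.542, -0, 1.393, -0.15], TCP at [0.199, -0.539, 0.231] pointing down, gripper open.
Joint ranges: [-2.73, 2.73], [-0.86, 2.22], [0.23, 2.46], [-1.11, 4.25], [0.08, 2.63], [-2.82, 2.82]. Speed limits (rad/s): [2.79, 2.79, 3.14, 3.14, 3.14, 3.14].

## Interface

Orientations are given as a unit quaternion [x, y, z, w].
In Python, from plant import env gives the robot as it stands. The module is installed in compiled form; this text tells all that it offers.
- The arm moves only by the tool apply_moves, never from a script. Its argument "moves" is a list of rows, each a list of 7 numbers: the turn, a rotation vector about the tool's x, y, z in rad, then the shift along the tool's x, y, z in m, then the opening in per cent of the stroke, from 0 (shut) to 100 (fully open). A call has 1 to 10 rows; each row is the pose to reach, as a shift and turn from the pose commanded when the call began, along the tool's axes at that moment; what a row does not reach only later rows make up. A row lasts 1/8 s, in which the tool goes at most 62.5 mm and 10.7 degrees, less where a joint would pass 70% of its speed; a pose out of reach is approached as far as the arm can. A call with a gripper value outside its range is refused whole. The fingers move at their own pace and stop on an object; "newtons" is the grip in N (left out, the last holds). Time passes only in rows, so rows that repeat a pose let the fingers close. It gives the time, the measured TCP pose, the force and the opening at its end, in the units of the state.
- env.read_state(): the state, without advancing time (a new reading comes with each control period).
- env.grab_frame(name): name is "scene" or "top" or "wrist"; returns the picture (400x640x3 uint8, blue, green, red); there is no depth.
- env.camera_params(name): a dict with "mtx" (3x3 intrinsics, pixels), "distortion" ([k1, k2, p1, p2, k3] as OpenCV has them; the pictures are not rectified), "R" (3x3) and "t" (3): a world point X has camera coordinates R X + t; the wrist camera has in their place "hand_eye" (4x4, takes a point from camera to tool coordinates, whose origin is the TCP and whose axes are the tool frame's). Camera axes: x right, y down, z forward; pixel columns grow to the right and rows downward; lengths in m; the calibration is good to about 2 mm. A picture is of the moment at which its call begins: read the wrist's pose just before it. camera_params takes no time and is no camera call.
- env.sign_off(): hands the job in, once; it reports no verdict.
The state is a dict: "time": time; "q": joint angles; "joint_velocities": joint speeds; "joint_efforts": joint torques, N m; "position": TCP position; "eef_rot": TCP orientation; "ft_force": force on the tool from outside, world axes, zero at the start; "ft_torque": the same for the moment, N m; "finger_gap": finger opening in m.
Only numpy, scipy, OpenCV 4.12 (cv2) and the standard library are available. Lean on these libraries where they do the work, as an engineer would, in place of code of your own. Each camera call takes 0.05 s, during which the arm holds its last target. There are 200 camera calls.

## Task

Slowly draw the stand's inner post up until its sprung button pops out through the next hole of the sleeve, stop there without forcing the caught button, and let go of the post. Then gently set the small camera head on the post's spigot so that it sits upright and fully down on the shoulder, carried by the caught button. Leave the other things on the bench where they are.

Things in the scene. Friction and masses are not known exactly. Their poses are not given: they have to be found in the camera images.
- stand: Fixed camera stand: white foot plate 130 x 110 x 12 mm (origin: centre of its underside, z up) with an upright square aluminium sleeve at its centre, 35 mm square outside, its open top 124 mm above the bench (strip's top: 115 to 133 mm). The sleeve's front wall, on the stand's +x side (away from the robot), is a separate strip with a column of three square holes, each 10 mm high.
- hole_nominal (a point): Nominal centre of the strip's middle hole, 84 mm above the bench (the others: 32 and 112 mm). The strip is clamped through slots: in each set-up all its holes truly sit up to 9 mm higher or lower than nominal, and this is not measured. So the height at which the button pops out must be felt.
- post (a joint): Height of the inner post, m, growing upward (0 to 0.085). At the start 0.019 to 0.029: its button is pushed in, riding on the strip's inner face between the lowest and middle holes. Drawn up slowly (15 mm/s or less) the button pops 6 mm out through the middle hole, at 0.050 nominally, truly anywhere in 0.040 to 0.060, and then blocks the post both ways with 2 mm of play.
- post_button (a point): Point in the post's +x face, at the centre of its sprung button (8 mm across, steel), 34 mm + joint value above the bench; it does not move in and out with the button. Sliding the post takes a steady pull of about 8 N (3 N weight, the rest friction). Once caught, the button must not be loaded with more than 30 N.
- post_shoulder (a point): Centre of the flat top of the post, a steel tube 25 mm square, axes as the stand's; 160 mm + joint value above the bench. A round spigot 16 mm across, 22 mm tall stands up from it. Below, 45 mm of bare post can be gripped above the sleeve. Friction holds the bare post where it is left, but with the camera head on and the button not popped out it sinks right down.
- head_grip (a point): Centre of the white box of the loose camera head (0.6 to 0.75 kg): 58 (x) x 42 (y) x 50 mm (z), upright, gripped across y; its top is 25 mm above this point. A black lens 30 mm across sticks out 16 mm on its +x side. Under the box is a black block 40 x 40 x 24 mm; its underside, 49 mm below this point, stands on the bench at the start.
- head_socket (a point): Centre of the mouth of the socket in the underside of the camera head's black block: a hole 20 mm square, 24 mm deep, opening downward, that goes over the spigot at any yaw. Fully seated, this point lies on the shoulder's centre and the underside rests on the shoulder.
- dish: Bystander: glass dish, 64 mm across, 18 mm high; origin at the centre of its underside.
- vial: Bystander: small bottle, 28 mm across, 60 mm high; origin at the centre of its underside.
- slidebox: Bystander: flat grey slide box 85 x 60 x 30 mm; origin at the centre of its underside.
- remote: Bystander: white remote control 150 x 42 x 18 mm, long along its x; origin at the centre of its underside.
- objective: Bystander: dark microscope objective standing upright, 34 mm across, 50 mm high; origin at the centre of its underside.
- driver: Bystander: screwdriver 160 mm long, lying along its x.
Mind the look-alikes: they are no part of the job. What is shaped like the stand but green is not meant.

How it is judged:
On the way:
1. the post stands at the height of the middle hole (joint 0.0385 to 0.0615) and has been let go, the camera head not yet on it (value of joint post between 0.0385 and 0.0615 m and contact force between the fingers and post below 0.1 N and distance between head_socket and post_shoulder above 0.05 m), for 0.2 s.
At the end, for the whole second after the job is handed in: The camera head sits on the post: socket mouth within 5 mm of the shoulder's centre, upright within 0.08 rad, at rest (under 0.02 m/s), and the post, carried by its button in the middle hole, stands at 0.0385 to 0.0615 (value of joint post between 0.0385 and 0.0615 m and distance between head_socket and post_shoulder below 0.005 m and angle between head_socket's own z axis and vertical below 0.08 rad and linear speed of head below 0.02 m/s); the robot touches nothing.
It fails at once if the button or strip loaded with more than 30 N (contact force between post and stand above 30 N).
It fails at once if any of the six bystanders moved by more than 25 mm (distance of any of dish, vial, slidebox, remote, objective, driver from where it was at the start of the episode above 0.025 m).
It also fails if it takes over 72 s, if anything falls off the work surface, if the arm or the gripper's body presses on something with over 40 N, if the wrist force passes 120 N, or if a joint passes its speed limit or range.

## Working session

There is one attempt and no reset: what is moved stays moved. The work goes in short steps, Python scripts to look and compute and a tool call to move; the robot and the scene stay as the last step left them, time stands still between calls to the robot, and variables do not carry over. Pictures are saved under pics/ and viewed, about 8 in all and at most 12, crops included, and the job is handed in when it is done.

Besides the shell and the picture viewer there is one more tool, called after ">>>" as name(argument=value, ...), one argument or row to a line, values as JSON. apply_moves: Moves the arm, as the interface text tells. Its arguments: {"type":"object","properties":{"moves":{"type":"array"},"newtons":{"type":"number"}},"required":["moves"]}

```bash
mkdir -p pics
cat > h.py <<'E'
import numpy as np, cv2
from scipy.spatial.transform import Rotation as R
from plant import env
def snap(n,f):
    s=env.read_state(); im=env.grab_frame(n); cv2.imwrite('pics/'+f,im); return s,im
def cam(n,s=None):
    p=env.camera_params(n); K=np.array(p['mtx']);d=np.array(p['distortion'])
    if 'hand_eye' in p:
        T=np.eye(4);T[:3,:3]=R.from_quat(s['eef_rot']).as_matrix();T[:3,3]=s['position']
        W=np.linalg.inv(T@np.array(p['hand_eye'])); return K,d,W[:3,:3],W[:3,3]
    return K,d,np.array(p['R']),np.array(p['t'])
def ray(c,uv):
    K,d,Rm,t=c
    x=cv2.undistortPoints(np.array([[uv]],float),K,d)[0,0]
    v=Rm.T@np.array([x[0],x[1],1]); return -Rm.T@t, v/np.linalg.norm(v)
def onz(c,uv,z):
    o,v=ray(c,uv); return o+v*(z-o[2])/v[2]
def tri(c1,u1,c2,u2):
    o1,v1=ray(c1,u1);o2,v2=ray(c2,u2)
    a=np.linalg.lstsq(np.stack([v1,-v2],1),o2-o1,rcond=None)[0]
    p,q=o1+a[0]*v1,o2+a[1]*v2; return (p+q)/2,np.linalg.norm(p-q)
def proj(c,X):
    K,d,Rm,t=c; return cv2.projectPoints(np.array(X,float).reshape(-1,3),cv2.Rodrigues(Rm)[0],t,K,d)[0][:,0]
E
python3 - <<'E'
from h import *
a=snap('scene','s0.png');b=snap('top','t0.png')
print(a[0]); print(env.hold_point_z)
for n in('scene','top'):
    c=cam(n); print(n,-c[2].T@c[3],c[2][2])
print(env.camera_params('wrist')['hand_eye'])
E
```

```text
{'time': 0.0, 'q': array([-1.36751318e+00,  2.07448244e-01,  1.54296522e+00, -2.78681180e-05,
        1.39349285e+00, -1.50500473e-01]), 'joint_velocities': array([ 0.00111665,  0.00036215, -0.00158942,  0.00099171, -0.00021131,
        0.0002728 ]), 'joint_efforts': array([ 1.07053384e-03, -3.83039331e+01, -2.91594225e+01,  2.13008218e-05,
        1.04982848e-02,  9.14307265e-06]), 'position': array([ 0.199034  , -0.53864257,  0.23010438]), 'eef_rot': array([ 8.20503628e-01, -5.71640147e-01, -8.48738843e-04, -7.86181564e-04]), 'ft_force': array([ 0.58493633, -0.19974383, -0.0354663 ]), 'ft_torque': array([0.01310442, 0.00833988, 0.02024228]), 'finger_gap': 0.08531642961479828}
0.0187
scene [ 1.15390305 -0.04085107  0.7953908 ] [-0.68324601  0.02439228 -0.72978073]
top [ 0.46159268 -0.00383021  1.50446765] [ 0.06797973 -0.00502638 -0.99767404]
[[ 9.99998557e-01 -8.58645203e-04 -1.46581491e-03  6.88907048e-04]
 [ 1.23489501e-03  9.59959275e-01  2.80136871e-01 -7.13427693e-02]
 [ 1.16658444e-03 -2.80138277e-01  9.59958950e-01 -1.41476204e-01]
 [ 0.00000000e+00  0.00000000e+00  0.00000000e+00  1.00000000e+00]]
```

View pics/s0.png

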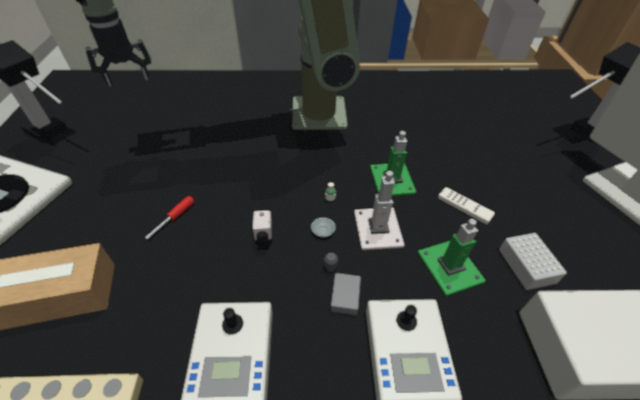

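View pics/t0.png

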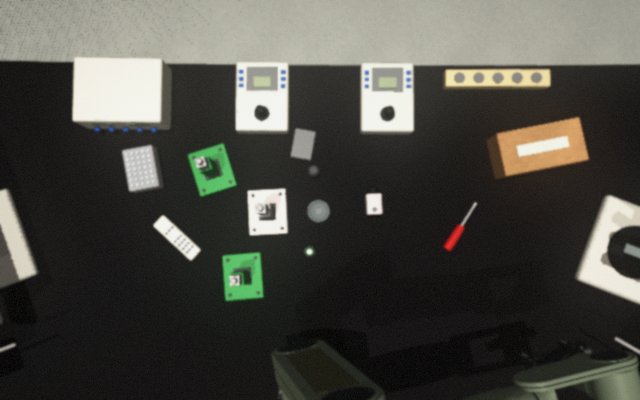

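Candidates for the stand: white foot at scene (379,228) / top (267,211), which I choose; green stands at scene (393,178) and (451,265) are look-alikes. The head is the white box with a black lens at scene (262,227) / top (374,203). The remote (466,205) and the white consoles are not it.

```bash
cat > m1.py <<'E'
from h import *
t=cv2.imread('pics/t0.png');s=cv2.imread('pics/s0.png');ct=cam('top');cs=cam('scene')
def blob(im,x0,y0,x1,y1,th):
    m=(im[y0:y1,x0:x1].min(2)>th).astype(np.uint8)
    n,l,st,_=cv2.connectedComponentsWithStats(m); i=1+np.argmax(st[1:,4])
    pts=np.argwhere(l==i)[:,::-1]+[x0,y0]; return pts.astype(np.float32)
def rect(p,z,c):
    w=np.array([onz(c,q,z)[:2] for q in p],np.float32)*1000
    return cv2.minAreaRect(w)
p=blob(t,240,180,295,240,110); print('foot',rect(p,.012,ct),p.min(0),p.max(0))
p=blob(t,355,185,395,220,110); print('head top',rect(p,.074,ct),p.min(0),p.max(0))
a=cv2.resize(s[150:300,230:480],None,fx=3,fy=3,interpolation=cv2.INTER_CUBIC)
cv2.imwrite('pics/c1.png',a)
E
python3 m1.py
```

```text
foot ((542.2791748046875, 144.30128479003906), (133.15359497070312, 113.34949493408203), 3.27542781829834) [247. 188.] [287. 235.]
head top ((562.4307861328125, -159.358154296875), (58.633758544921875, 44.505950927734375), 0.25282102823257446) [366. 193.] [382. 214.]
```

View pics/c1.png

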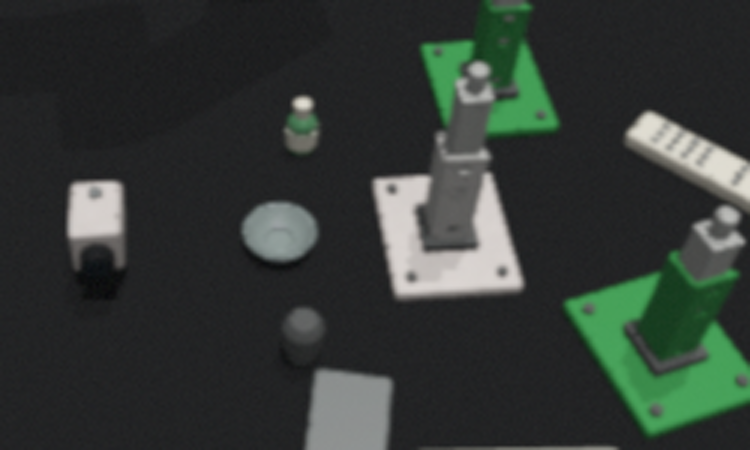

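The crop confirms it: white-footed stand with grey sleeve and post (crop 460,150), spigot at crop (478,68); head box at crop (97,215) with lens toward +x. Both foot and box sizes match the text.

```bash
cat >> h.py <<'E'
def goal(x,y,z,yawdeg,cmd=None):
    """tool-frame turn and shift to TCP (x,y,z), tool down, jaws along stand y at yaw"""
    s=env.read_state(); C=R.from_quat(s['eef_rot']); a=np.radians(yawdeg-90)
    X=np.array([np.cos(a),np.sin(a),0]);Z=np.array([0,0,-1.]);G=R.from_matrix(np.stack([X,np.cross(Z,X),Z],1))
    print('turn',np.round((C.inv()*G).as_rotvec(),4),'shift',np.round(C.inv().apply(np.array([x,y,z])-s['position']),4))
E
python3 -c "
from h import *
goal(.555,-.159,.24,0.3)"
```

```text
turn [0.     0.0021 0.3485] shift [-0.2329 -0.4655 -0.0091]
```

>>> apply_moves(
  moves=[
    [0,0,0.1,-0.026,-0.052,-0.001,100],
    [0,0.001,0.2,-0.052,-0.104,-0.002,100],
    [0,0.002,0.3,-0.078,-0.156,-0.003,100],
    [0,0.002,0.35,-0.104,-0.208,-0.004,100],
    [0,0.002,0.35,-0.13,-0.26,-0.005,100],
    [0,0.002,0.35,-0.156,-0.312,-0.006,100],
    [0,0.002,0.35,-0.182,-0.364,-0.007,100],
    [0,0.002,0.35,-0.208,-0.416,-0.008,100],
    [0,0.002,0.35,-0.233,-0.466,-0.009,100],
    [0,0.002,0.35,-0.233,-0.466,-0.009,100],
  ],
)

```text
time: 1.35
position: [0.5573, -0.156, 0.2396]
eef_rot: [0.71, -0.704, 0.0, 0.0]
ft_force: [-0.9, 0.0, -0.2]
finger_gap: 0.0851
```

Run:
```python
from h import *
s,im=snap('wrist','w1.png'); np.save('w1',[*s['position'],*s['eef_rot']]); print(s['time'],s['position'])
print(proj(cam('wrist',s),[[.562,-.159,.074],[.562,-.159,0.0]]))
goal(.541,.144,.31,3.3)
```

```text
1.35 [ 0.55726759 -0.15604259  0.23964837]
[[316.69497629 183.07422108]
 [316.25595457 171.26460901]]
turn [ 0.0012 -0.0017 -0.0502] shift [-0.3017  0.0129 -0.071 ]
```

View pics/w1.png

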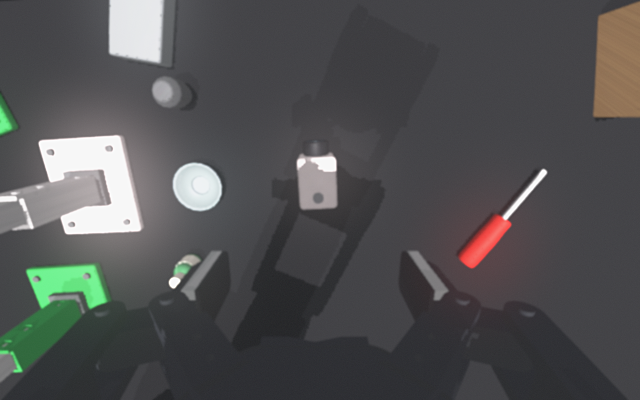

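The head is in the wrist view with its top face at columns 297–338 and rows 155–209, lens up at (316,147). The white stand is on the left, at (90,185). I'm moving above the stand.

>>> apply_moves(
  moves=[
    [0,0,-0.01,-0.03,0.001,-0.03,100],
    [0,0,-0.02,-0.08,0.003,-0.065,100],
    [0,0,-0.03,-0.14,0.006,-0.071,100],
    [0,0,-0.04,-0.2,0.009,-0.071,100],
    [0,0,-0.05,-0.255,0.011,-0.071,100],
    [0,0,-0.05,-0.302,0.013,-0.071,100],
    [0,0,-0.05,-0.302,0.013,-0.071,100],
  ],
)

```text
time: 2.28
position: [0.5405, 0.1441, 0.3103]
eef_rot: [0.727, -0.687, 0.0, 0.001]
ft_force: [-0.1, -0.7, -0.4]
finger_gap: 0.0853
```

Run:
```python
from h import *
s,im=snap('wrist','w2.png'); np.save('w2',[*s['position'],*s['eef_rot']]); print(s['time'],s['position'])
print(proj(cam('wrist',s),[[.542,.144,.206],[.542,.144,0.184]]))
```

```text
2.275 [0.54050644 0.14409006 0.31026277]
[[313.91676616 201.27039624]
 [313.92416706 194.97876495]]
```

View pics/w2.png

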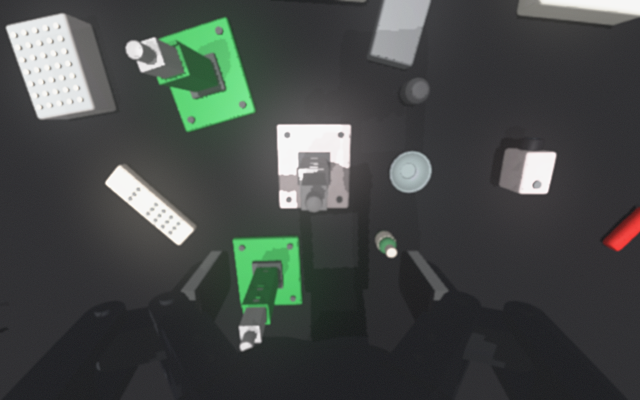

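The post stands upright under the TCP, with its spigot at (314,203) and the plate at columns 277–351. The head screw is at (537,184). Next I triangulate the spigot, the head screw and the head top.

Run:
```python
from h import *
def wc(f): a=np.load(f); return cam('wrist',dict(position=a[:3],eef_rot=a[3:]))
c1,c2,cs,ct=wc('w1.npy'),wc('w2.npy'),cam('scene'),cam('top')
print('spigot s/w2',tri(cs,(389,173),c2,(314,203)))
print('screw w1/w2',tri(c1,(318,198),c2,(537,184)),'s/w1',tri(cs,(261.7,214),c1,(318,198)))
im=cv2.imread('pics/w1.png'); m=np.zeros(im.shape[:2],np.uint8); m[150:225,285:350]=(im.min(2)>105)[150:225,285:350]
n,l,st,_=cv2.connectedComponentsWithStats(m);i=1+np.argmax(st[1:,4]);p=np.argwhere(l==i)[:,::-1];print(st[i])
w=np.array([onz(c1,q,.074)[:2] for q in p.astype(float)],np.float32)*1000;print('headtop w1',cv2.minAreaRect(w))
im=cv2.imread('pics/w2.png'); m=np.zeros(im.shape[:2],np.uint8); m[115:215,270:360]=(im.min(2)>150)[115:215,270:360]
p=np.argwhere(m)[:,::-1];w=np.array([onz(c2,q,.012)[:2] for q in p.astype(float)],np.float32)*1000;print('foot w2',cv2.minAreaRect(w))
a=cv2.resize(im[115:235,260:370],None,fx=5,fy=5,interpolation=cv2.INTER_CUBIC); cv2.imwrite('pics/c2.png',a)
t=cv2.resize(cv2.imread('pics/t0.png')[180:240,240:300],None,fx=4,fy=4,interpolation=cv2.INTER_CUBIC)
b=np.zeros((600,550+240,3),np.uint8);b[:,:550]=a;b[:240,550:]=t;cv2.imwrite('pics/c2.png',b)
```

```text
spigot s/w2 (array([0.5414617 , 0.14327871, 0.21064868]), np.float64(0.0013922329886128673))
screw w1/w2 (array([ 0.54550666, -0.16059777,  0.07423269]), np.float64(0.000547056032190513)) s/w1 (array([ 0.54541621, -0.16021007,  0.07534412]), np.float64(0.0008353528890287199))
[ 296  152   41   58 2076]
headtop w1 ((563.953857421875, -159.0800323486328), (61.700321197509766, 43.15107345581055), 3.3386294841766357)
foot w2 ((540.2357788085938, 144.89056396484375), (129.76048278808594, 110.00625610351562), 3.180372953414917)
```

View pics/c2.png

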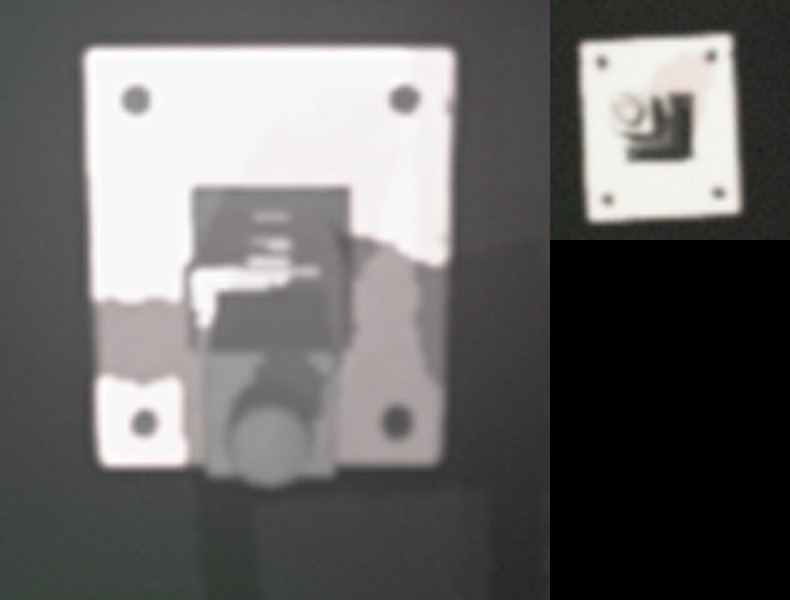

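The spigot is at (0.5415, 0.1435, about 0.209), which matches post 0.019–0.029. The foot's centre and size agree. The head screw reads z=0.074 as expected. I'm descending around the post, 20 N grip.

```bash
python3 -c "
from h import *
goal(.5412,.1438,.147,3.2); print(env.read_state()['ft_force'])"
```

```text
turn [ 0.0007 -0.003  -0.001 ] shift [-0.0018 -0.0005  0.1633]
[-0.73665485 -0.40936918 -0.22528329]
```

>>> apply_moves(
  moves=[
    [0,-0.002,0,0,0,0.04,100],
    [0,-0.003,0,0,0,0.08,100],
    [0,-0.003,0,-0.0005,0,0.11,100],
    [0,-0.003,0,-0.001,0,0.135,100],
    [0,-0.003,0,-0.001,0,0.15,100],
    [0,-0.003,0,-0.001,0,0.163,100],
    [0,-0.003,0,-0.001,0,0.163,100],
  ],
)

```text
time: 3.2
position: [0.541, 0.1427, 0.147]
eef_rot: [0.726, -0.688, -0.001, 0.0]
ft_force: [-0.6, -0.3, 0.2]
finger_gap: 0.0858
```

```bash
python3 -c "
from h import *
goal(.5412,.1438,.147,3.2); s=env.read_state(); print(s['position'],s['ft_force'],s['time'])"
```

```text
turn [ 0.0013  0.0008 -0.003 ] shift [-0.0011 -0.0002 -0.    ]
[0.54104316 0.14268574 0.14697825] [-0.61723221 -0.27082701  0.19281442] 3.2
```

Good. I'm shifting 1 mm and closing at 20 N.

>>> apply_moves(
  moves=[
    [0,0,0,-0.001,0,0,70],
    [0,0,0,-0.001,0,0,50],
    [0,0,0,-0.001,0,0,35],
    [0,0,0,-0.001,0,0,30],
    [0,0,0,-0.001,0,0,27],
    [0,0,0,-0.001,0,0,24],
    [0,0,0,-0.001,0,0,24],
    [0,0,0,-0.001,0,0,24],
  ],
  newtons=20,
)

```text
time: 4.2
position: [0.5415, 0.1446, 0.1479]
eef_rot: [0.726, -0.688, -0.0, -0.001]
ft_force: [-0.5, 2.7, 1.9]
finger_gap: 0.0249
```

>>> apply_moves(
  moves=[
    [0,0,0,-0.0003,0,0,5],
    [0,0,0,-0.0005,0,0,5],
    [0,0,0,-0.0005,0,0,5],
    [0,0,0,-0.0005,0,-0.001,5],
    [0,0,0,-0.0005,0,-0.002,5],
    [0,0,0,-0.0005,0,-0.003,5],
    [0,0,0,-0.0005,0,-0.004,5],
  ],
  newtons=20,
)

```text
time: 5.08
position: [0.5415, 0.1446, 0.1499]
eef_rot: [0.726, -0.688, -0.0, -0.0]
ft_force: [6.3, 0.3, -9.3]
finger_gap: 0.0248
```

```bash
python3 -c "
from h import *
s=env.read_state(); print(s['position'],s['ft_force'],s['finger_gap'])"
```

```text
[0.54148353 0.14464148 0.14985648] [ 6.33996206  0.3246298  -9.31250213] 0.024826288152079393
```

>>> apply_moves(
  moves=[
    [0,0,0,0,0,-0.001,5],
    [0,0,0,0,0,-0.002,5],
    [0,0,0,0,0,-0.003,5],
    [0,0,0,0,0,-0.004,5],
    [0,0,0,0,0,-0.005,5],
    [0,0,0,0,0,-0.006,5],
  ],
)

```text
time: 5.82
position: [0.5415, 0.1446, 0.1558]
eef_rot: [0.726, -0.688, -0.0, -0.0]
ft_force: [4.7, 0.4, -8.4]
finger_gap: 0.025
```

>>> apply_moves(
  moves=[
    [0,0,0,0,0,-0.001,5],
    [0,0,0,0,0,-0.002,5],
    [0,0,0,0,0,-0.003,5],
    [0,0,0,0,0,-0.004,5],
  ],
)

```text
time: 6.32
position: [0.5415, 0.1446, 0.1598]
eef_rot: [0.726, -0.688, -0.0, -0.0]
ft_force: [5.9, 0.0, -10.4]
finger_gap: 0.0246
```

>>> apply_moves(
  moves=[
    [0,0,0,0,0,-0.001,5],
    [0,0,0,0,0,-0.002,5],
    [0,0,0,0,0,-0.003,5],
  ],
)

```text
time: 6.7
position: [0.5415, 0.1446, 0.1627]
eef_rot: [0.726, -0.688, -0.0, -0.0]
ft_force: [6.1, 0.2, -9.7]
finger_gap: 0.0244
```

>>> apply_moves(
  moves=[
    [0,0,0,0,0,-0.001,5],
    [0,0,0,0,0,-0.002,5],
    [0,0,0,0,0,-0.002,5],
  ],
)

```text
time: 7.08
position: [0.5414, 0.1446, 0.1648]
eef_rot: [0.726, -0.688, -0.0, -0.0]
ft_force: [5.4, 0.2, -8.0]
finger_gap: 0.0247
```

>>> apply_moves(
  moves=[
    [0,0,0,0,0,-0.001,5],
    [0,0,0,0,0,-0.002,5],
    [0,0,0,0,0,-0.002,5],
  ],
)

```text
time: 7.45
position: [0.5415, 0.1446, 0.1669]
eef_rot: [0.726, -0.688, -0.0, -0.0]
ft_force: [5.9, 0.4, -8.2]
finger_gap: 0.0252
```

>>> apply_moves(
  moves=[
    [0,0,0,0,0,-0.001,5],
    [0,0,0,0,0,-0.002,5],
    [0,0,0,0,0,-0.002,5],
  ],
)

```text
time: 7.82
position: [0.5415, 0.1447, 0.1689]
eef_rot: [0.726, -0.688, -0.0, -0.0]
ft_force: [5.5, 0.2, -8.6]
finger_gap: 0.0247
```

>>> apply_moves(
  moves=[
    [0,0,0,0,0,-0.001,5],
    [0,0,0,0,0,-0.002,5],
    [0,0,0,0,0,-0.002,5],
  ],
)

```text
time: 8.2
position: [0.5415, 0.1446, 0.1713]
eef_rot: [0.726, -0.688, -0.0, -0.0]
ft_force: [4.6, -0.1, -7.2]
finger_gap: 0.0245
```

>>> apply_moves(
  moves=[
    [0,0,0,0,0,-0.001,5],
    [0,0,0,0,0,-0.002,5],
    [0,0,0,0,0,-0.002,5],
  ],
)

```text
time: 8.57
position: [0.5415, 0.1446, 0.1734]
eef_rot: [0.726, -0.688, -0.0, -0.0]
ft_force: [5.1, 0.0, -8.4]
finger_gap: 0.0249
```

>>> apply_moves(
  moves=[
    [0,0,0,0,0,-0.001,5],
    [0,0,0,0,0,-0.002,5],
    [0,0,0,0,0,-0.002,5],
  ],
)

```text
time: 8.95
position: [0.5414, 0.1446, 0.1736]
eef_rot: [0.726, -0.688, -0.0, -0.0]
ft_force: [9.8, 0.3, -16.7]
finger_gap: 0.0248
```

>>> apply_moves(
  moves=[
    [0,0,0,0,0,-0.001,5],
    [0,0,0,0,0,-0.0015,5],
  ],
)

```text
time: 9.2
position: [0.5414, 0.1446, 0.1738]
eef_rot: [0.726, -0.688, -0.001, -0.0]
ft_force: [13.8, 1.2, -23.7]
finger_gap: 0.0248
```

Blocked at 0.1737: the pull rose from 8 to 24 N. I'm backing off, with a light check that it's also blocked downward.

>>> apply_moves(
  moves=[
    [0,0,0,0,0,0.0015,5],
    [0,0,0,0,0,0.003,5],
    [0,0,0,0,0,0.0045,5],
    [0,0,0,0,0,0.0055,5],
    [0,0,0,0,0,0.006,5],
  ],
)

```text
time: 9.82
position: [0.5415, 0.1447, 0.1731]
eef_rot: [0.726, -0.688, 0.0, -0.0]
ft_force: [1.5, -1.8, 1.3]
finger_gap: 0.0246
```

>>> apply_moves(
  moves=[
    [0,0,0,0,0,0.001,5],
    [0,0,0,0,0,0.002,5],
    [0,0,0,0,0,0.003,5],
  ],
)

```text
time: 10.2
position: [0.5415, 0.1447, 0.171]
eef_rot: [0.726, -0.688, 0.0, -0.0]
ft_force: [-3.1, -2.5, 11.4]
finger_gap: 0.025
```

Blocked downward too (11 N, within the play). I'm unloading and letting go.

>>> apply_moves(
  moves=[
    [0,0,0,0,0,-0.0015,5],
    [0,0,0,0,0,-0.002,30],
    [0,0,0,0,0,-0.002,60],
    [0,0,0,0,0,-0.002,100],
    [0,0,0,0,0,-0.002,100],
    [0,0,0,0,0,-0.002,100],
    [0,0,0,0,0,-0.03,100],
    [0,0,0,0,0,-0.08,100],
    [0,0,0,0,0,-0.13,100],
    [0,0,0,0,0,-0.135,100],
  ],
)

```text
time: 11.45
position: [0.544, 0.1451, 0.3098]
eef_rot: [0.726, -0.688, 0.003, -0.004]
ft_force: [0.4, 0.0, 0.5]
finger_gap: 0.0854
```

Run:
```python
from h import *
s,im=snap('wrist','w3.png'); np.save('w3',[*s['position'],*s['eef_rot']]); print(s['time'],s['position'],s['ft_force'])
_,sc=snap('scene','s1.png'); _,tp=snap('top','t1.png')
print(proj(cam('scene'),[.5415,.1435,.2335]),proj(cam('wrist',s),[.5415,.1435,.2335]),proj(cam('top'),[.5415,.1435,.2335]))
b=np.zeros((600,800,3),np.uint8)
b[:480,:400]=cv2.resize(sc[140:260,340:440],None,fx=4,fy=4,interpolation=cv2.INTER_CUBIC)
b[:400,400:]=cv2.resize(im[120:240,260:380],(400,400),interpolation=cv2.INTER_CUBIC)
cv2.imwrite('pics/c3.png',b)
```

```text
11.45 [0.54395266 0.14510488 0.30982699] [0.36989595 0.02507098 0.52724861]
[[390.94607305 165.70666586]] [[315.87417964 216.77797961]] [[258.45278796 206.89601254]]
```

View pics/c3.png

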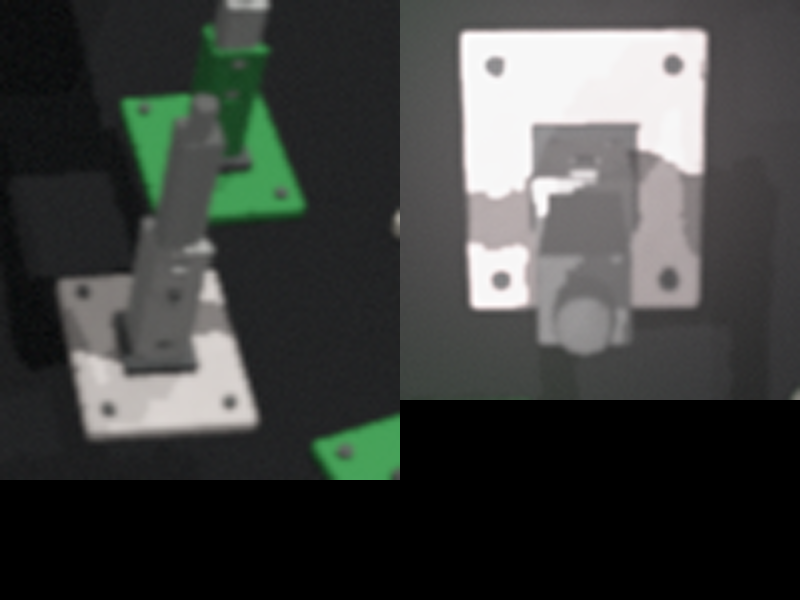

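The scene crop shows the spigot at (391.2,165.5) and the wrist crop shows it at (315.5,218.4), both at the predicted places, so the post stayed up at about 0.05. Now to the head.

Run:
```python
from h import *
def wc(f): a=np.load(f); return cam('wrist',dict(position=a[:3],eef_rot=a[3:]))
print('spigot',tri(cam('scene'),(391.2,165.5),wc('w3.npy'),(315.5,218)))
c=wc('w1.npy'); print('rear edge',onz(c,(318,209.7),.074),'front?',onz(c,(317,152),.074))
goal(.530,-.159,.16,1.0)
```

```text
spigot (array([0.5405465 , 0.14398438, 0.23339066]), np.float64(0.000541296825371173))
rear edge [ 0.53160738 -0.16080112  0.074     ] front? [ 0.59553416 -0.15897988  0.074     ]
turn [0.001  0.001  0.0363] shift [0.3028 0.027  0.1431]
```

>>> apply_moves(
  moves=[
    [0,0,0.01,0.05,0.005,0,100],
    [0,0,0.02,0.11,0.01,0,100],
    [0,0,0.03,0.17,0.015,0.01,100],
    [0,0,0.036,0.23,0.02,0.04,100],
    [0,0,0.036,0.28,0.025,0.08,100],
    [0,0,0.036,0.303,0.027,0.12,100],
    [0,0,0.036,0.303,0.027,0.143,100],
    [0,0,0.036,0.303,0.027,0.143,100],
  ],
)

```text
time: 12.6
position: [0.5271, -0.1579, 0.1559]
eef_rot: [0.713, -0.701, -0.005, 0.001]
ft_force: [-0.1, 0.3, 1.0]
finger_gap: 0.0853
```

Run:
```python
from h import *
s,im=snap('wrist','w4.png'); np.save('w4',[*s['position'],*s['eef_rot']]); print(s['time'],s['position'])
c=cam('wrist',s); print(proj(c,[[.562,-.159,.074],[.533,-.159,.074],[.591,-.159,.074]]))
print(tri(c,(0,0),c,(1,0))[1])
```

```text
12.6 [ 0.5270662  -0.15792783  0.15594288]
[[316.56153658 167.15534717]
 [315.92172285 202.81539835]
 [317.24743785 128.83256829]]
0.0
```

View pics/w4.png

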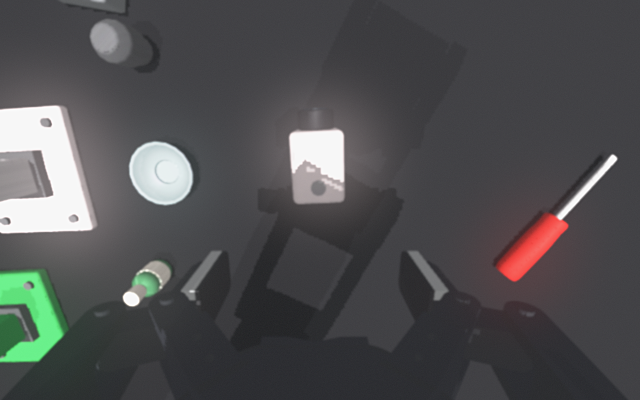

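The box top spans rows 128–204 and columns 290–345, with the lens up and dark. That agrees with the predicted edges (129–203).

Run:
```python
from h import *
a=np.load('w4.npy');c=cam('wrist',dict(position=a[:3],eef_rot=a[3:])); im=cv2.imread('pics/w4.png')
m=np.zeros(im.shape[:2],np.uint8);m[118:215,280:355]=(im.min(2)>95)[118:215,280:355]
m=cv2.morphologyEx(m,cv2.MORPH_OPEN,np.ones((5,5)));p=np.argwhere(m)[:,::-1].astype(float)
w=np.array([onz(c,q,.074)[:2] for q in p],np.float32)*1000;r=cv2.minAreaRect(w);print(r)
goal(.562,-.1595,.11,2.0); goal(.562,-.1595,.031,2.0)
```

```text
((565.908203125, -162.47894287109375), (65.99491119384766, 51.00811004638672), 1.0094211101531982)
turn [ 0.0049  0.0037 -0.0174] shift [ 0.0019 -0.0334  0.0481]
turn [ 0.0049  0.0037 -0.0174] shift [ 0.0022 -0.0338  0.1271]
```

>>> apply_moves(
  moves=[
    [0.003,0.002,-0.01,0.001,-0.02,0.01,100],
    [0.005,0.003,-0.017,0.002,-0.034,0.03,100],
    [0.005,0.003,-0.017,0.002,-0.034,0.06,100],
    [0.005,0.003,-0.017,0.002,-0.034,0.09,100],
    [0.005,0.003,-0.017,0.002,-0.034,0.115,100],
    [0.005,0.003,-0.017,0.002,-0.034,0.126,100],
    [0.005,0.003,-0.017,0.002,-0.034,0.127,100],
    [0.005,0.003,-0.017,0.002,-0.034,0.127,100],
  ],
)

```text
time: 13.65
position: [0.5659, -0.1607, 0.0353]
eef_rot: [0.719, -0.695, 0.004, -0.002]
ft_force: [-0.2, -0.0, 0.2]
finger_gap: 0.0854
```

```bash
python3 -c "
from h import *
s=env.read_state(); print(s['position'],s['ft_force'],s['time']);goal(.562,-.1595,.031,2.0)"
```

```text
[ 0.56594122 -0.16072897  0.03532597] [-0.24649924 -0.02996219  0.23335517] 13.65
turn [-0.0076 -0.0032  0.0002] shift [-0.0014  0.0039  0.0043]
```

>>> apply_moves(
  moves=[
    [-0.006,-0.003,0,-0.0014,0.0039,0.004,100],
    [-0.006,-0.003,0,-0.0014,0.0039,0.004,100],
    [-0.006,-0.003,0,-0.0014,0.0039,0.004,100],
  ],
)

```text
time: 14.02
position: [0.5609, -0.1592, 0.0301]
eef_rot: [0.719, -0.695, -0.0, -0.0]
ft_force: [0.1, 0.2, 0.1]
finger_gap: 0.0852
```

```bash
python3 -c "
from h import *
s=env.read_state(); print(s['position'],s['ft_force'],s['time']);goal(.562,-.1595,.031,2.0)"
```

```text
[ 0.56086956 -0.15921508  0.03005829] [0.07568787 0.19584456 0.12109835] 14.025
turn [ 0.0005  0.0009 -0.0002] shift [ 0.0003 -0.0011 -0.0009]
```

>>> apply_moves(
  moves=[
    [0,0,0,0,-0.001,-0.001,75],
    [0,0,0,0,-0.001,-0.001,60],
    [0,0,0,0,-0.001,-0.001,53],
    [0,0,0,0,-0.001,-0.001,49],
    [0,0,0,0,-0.001,-0.001,46],
    [0,0,0,0,-0.001,-0.001,40],
    [0,0,0,0,-0.001,-0.001,30],
    [0,0,0,0,-0.001,-0.001,30],
  ],
  newtons=45,
)

```text
time: 15.02
position: [0.5619, -0.1592, 0.0311]
eef_rot: [0.719, -0.695, -0.0, -0.0]
ft_force: [-0.8, -0.3, 2.7]
finger_gap: 0.0418
```

```bash
python3 -c "
from h import *
s=env.read_state(); print(s['position'],s['ft_force'],s['finger_gap']);goal(.562,-.1595,.031,2.0)"
```

```text
[ 0.5619404  -0.15920451  0.03105849] [-0.78553935 -0.28714549  2.70345528] 0.04183471097952401
turn [ 0.0006  0.0008 -0.0001] shift [ 0.0003 -0.      0.0001]
```

>>> apply_moves(
  moves=[
    [0,0,0,0,0,-0.004,30],
    [0,0,0,0,0,-0.015,30],
    [0,0,0,0,0,-0.04,30],
    [0,0,0,0,0,-0.075,30],
    [0,0,0,0,0,-0.115,30],
    [0,0,0,0,0,-0.16,30],
    [0,0,0,0,0,-0.21,30],
    [0,0,0,0,0,-0.25,30],
    [0,0,0,0,0,-0.27,30],
    [0,0,0,0,0,-0.27,30],
  ],
)

```text
time: 16.27
position: [0.5627, -0.1596, 0.3028]
eef_rot: [0.719, -0.695, 0.001, -0.001]
ft_force: [-0.2, -0.2, -6.9]
finger_gap: 0.0417
```

```bash
python3 -c "
from h import *
s=env.read_state(); print(s['position'],s['ft_force'],s['finger_gap']);goal(.541,.1446,.300,2.0)"
```

```text
[ 0.56266986 -0.15957848  0.30282843] [-0.20544725 -0.19289717 -6.861948  ] 0.04168450037898831
turn [-0.0027 -0.0006 -0.0001] shift [-0.3048  0.0111  0.0026]
```

>>> apply_moves(
  moves=[
    [0,0,0,-0.015,0,0,30],
    [0,0,0,-0.045,0.001,0,30],
    [0,0,0,-0.085,0.003,0,30],
    [0,0,0,-0.13,0.005,0,30],
    [0,0,0,-0.175,0.007,0,30],
    [0,0,0,-0.22,0.009,0,30],
    [0,0,0,-0.26,0.01,0,30],
    [0,0,0,-0.29,0.011,0,30],
    [-0.001,0,0,-0.305,0.011,0,30],
    [-0.001,0,0,-0.305,0.011,0,30],
  ],
)

```text
time: 17.52
position: [0.5395, 0.1458, 0.2997]
eef_rot: [0.72, -0.694, -0.002, 0.001]
ft_force: [-0.1, -0.2, -7.0]
finger_gap: 0.0416
```

>>> apply_moves(
  moves=[
    [0,0,0,0,0,0,30],
    [0,0,0,0,0,0,30],
    [0,0,0,0,0,0,30],
  ],
)

```text
time: 17.9
position: [0.5406, 0.1442, 0.3012]
eef_rot: [0.719, -0.695, -0.001, 0.0]
ft_force: [-0.0, -0.7, -7.0]
finger_gap: 0.0416
```

Run:
```python
from h import *
s,im=snap('wrist','w5.png');print(s['position'],s['ft_force'],s['time']);goal(.541,.1446,.270,2.0)
_,sc=snap('scene','s2.png')
b=np.zeros((480,800,3),np.uint8)
b[:,:400]=cv2.resize(sc[110:230,340:440],None,fx=4,fy=4,interpolation=cv2.INTER_CUBIC)
b[:250,400:]=cv2.resize(im,(400,250))
cv2.imwrite('pics/c5.png',b)
cs=cam('scene');print(proj(cs,[[.541,.1446,.2335],[.541+.029,.1446,.2335+.031+.01]]))
```

```text
[0.54064202 0.14416413 0.30123064] [-0.03114581 -0.74072148 -7.03677674] 17.9
turn [ 0.0017  0.0009 -0.0014] shift [-0.0003 -0.0004  0.0312]
[[391.40065186 165.5517791 ]
 [396.62791282 160.44700548]]
```

View pics/c5.png

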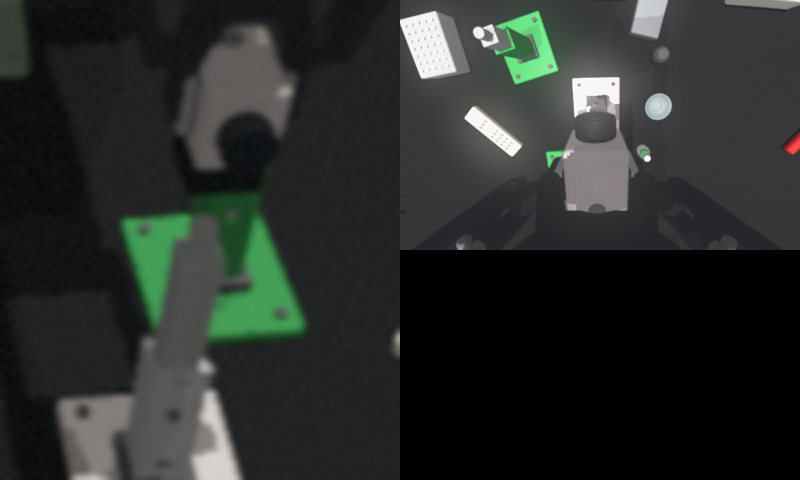

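The head is held square over the post, spigot at crop (205,222) directly beneath it. I'm descending in steps and watching forces.

>>> apply_moves(
  moves=[
    [0.001,0,0,0,-0.0003,0.01,30],
    [0.001,0,0,0,-0.0003,0.022,30],
    [0.001,0,0,0,-0.0003,0.03,30],
    [0.001,0,0,0,-0.0003,0.033,30],
    [0.001,0,0,0,-0.0003,0.036,30],
    [0.001,0,0,0,-0.0003,0.039,30],
    [0.001,0,0,0,-0.0003,0.041,30],
  ],
)

```text
time: 18.88
position: [0.5408, 0.1452, 0.2602]
eef_rot: [0.719, -0.695, -0.0, -0.0]
ft_force: [-0.4, 0.0, -6.8]
finger_gap: 0.0414
```

```bash
python3 -c "
from h import *
s=env.read_state(); print(s['position'],s['ft_force'],s['ft_torque'],s['finger_gap']);goal(.541,.1446,.245,2.0)"
```

```text
[0.54080108 0.14515463 0.26024892] [-3.76345562e-01  3.10855452e-03 -6.79774869e+00] [-0.00088566  0.06213372  0.02857867] 0.04143610629587735
turn [ 0.0004  0.001  -0.    ] shift [ 0.0006 -0.0002  0.0152]
```

>>> apply_moves(
  moves=[
    [0,0,0,0.0005,0,0.003,30],
    [0,0,0,0.0005,0,0.006,30],
    [0,0,0,0.0005,0,0.009,30],
    [0,0,0,0.0005,0,0.012,30],
    [0,0,0,0.0005,0,0.014,30],
    [0,0,0,0.0005,0,0.0145,30],
  ],
)

```text
time: 19.62
position: [0.5406, 0.1446, 0.2454]
eef_rot: [0.719, -0.695, -0.001, 0.0]
ft_force: [1.0, -0.1, -6.4]
finger_gap: 0.0419
```

>>> apply_moves(
  moves=[
    [0,0,0,0,0,0.001,30],
    [0,0,0,0,0,0.0015,30],
  ],
)

```text
time: 19.88
position: [0.5407, 0.1447, 0.2442]
eef_rot: [0.719, -0.695, -0.001, -0.0]
ft_force: [0.6, -0.6, -6.0]
finger_gap: 0.0415
```

>>> apply_moves(
  moves=[
    [0,0,0,0,0,0.0008,30],
    [0,0,0,0,0,0.0015,30],
    [0,0,0,0,0,0.0015,30],
  ],
)

```text
time: 20.25
position: [0.5406, 0.1446, 0.2426]
eef_rot: [0.719, -0.695, -0.001, -0.0]
ft_force: [0.6, -1.2, -6.8]
finger_gap: 0.0414
```

>>> apply_moves(
  moves=[
    [0,0,0,0,0,0.0008,30],
    [0,0,0,0,0,0.0015,30],
    [0,0,0,0,0,0.0015,30],
  ],
)

```text
time: 20.62
position: [0.5408, 0.1447, 0.242]
eef_rot: [0.719, -0.695, -0.0, -0.0]
ft_force: [-1.8, -0.8, -1.8]
finger_gap: 0.0416
```

>>> apply_moves(
  moves=[
    [0,0,0,0,0,0.0008,30],
    [0,0,0,0,0,0.0012,30],
    [0,0,0,0,0,0.0012,30],
  ],
)

```text
time: 21.0
position: [0.541, 0.1446, 0.2418]
eef_rot: [0.719, -0.695, -0.0, -0.001]
ft_force: [-3.7, -0.0, 6.0]
finger_gap: 0.0418
```

Seated on the shoulder and carried (fz −7 → +6 N at 0.242). I'm unloading, releasing and retreating.

>>> apply_moves(
  moves=[
    [0,0,0,0,0,-0.001,45],
    [0,0,0,0,0,-0.001,50],
    [0,0,0,0,0,-0.001,55],
    [0,0,0,0,0,-0.001,65],
    [0,0,0,0,0,-0.001,85],
    [0,0,0,0,0,-0.001,100],
    [0,0,0,0,0,-0.001,100],
    [0,0,0,0,0,-0.02,100],
    [0,0,0,0,0,-0.06,100],
    [0,0,0,0,0,-0.1,100],
  ],
)

```text
time: 22.25
position: [0.5409, 0.1446, 0.3424]
eef_rot: [0.719, -0.695, -0.0, -0.001]
ft_force: [0.5, -0.6, 0.1]
finger_gap: 0.0855
```

Run:
```python
from h import *
s,im=snap('wrist','w6.png');print(s['position'],s['ft_force'],s['time'])
_,sc=snap('scene','s3.png')
cs=cam('scene');cw=cam('wrist',s)
print('expected box top corners scene',proj(cs,[[.541+a,.1446+b,.2115+.074] for a in(.029,-.029) for b in(.021,-.021)]))
b=np.zeros((560,800,3),np.uint8)
b[:560,:400]=cv2.resize(sc[120:260,340:440],None,fx=4,fy=4,interpolation=cv2.INTER_CUBIC)
b[:250,400:]=cv2.resize(im,(400,250))
cv2.imwrite('pics/c6.png',b)
```

```text
[0.54085985 0.1445534  0.34242739] [ 0.50236423 -0.57932837  0.09072674] 22.25
expected box top corners scene [[407.54986532 156.41093063]
 [387.46138486 156.55052638]
 [402.58742078 138.92410035]
 [383.47075776 139.03972525]]
```

View pics/c6.png

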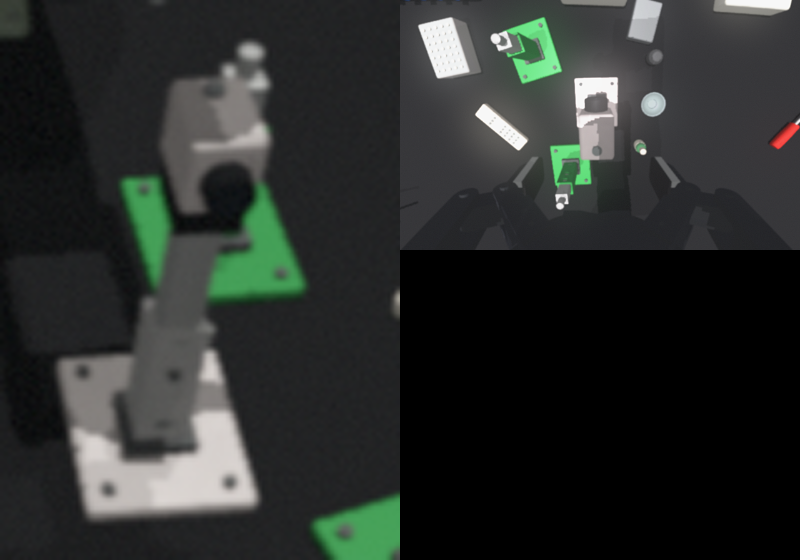

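The head sits upright on the post. Its front top edge in the scene view is at (388,156.5)–(407,155), expected (387.5,156.6)–(407.5,156.4), and the bystanders look unmoved. I'll confirm it stays there before signing off.

>>> apply_moves(
  moves=[
    [0,0,0,0,0,-0.02,100],
    [0,0,0,0,0,-0.03,100],
    [0,0,0,0,0,-0.03,100],
    [0,0,0,0,0,-0.03,100],
  ],
)

```text
time: 22.85
position: [0.5405, 0.1445, 0.3691]
eef_rot: [0.719, -0.695, -0.001, 0.0]
ft_force: [0.4, -0.6, -0.1]
finger_gap: 0.0858
```

Run:
```python
from h import *
s,im=snap('scene','s4.png'); a=cv2.imread('pics/s3.png')[135:215,375:420].astype(int);b=im[135:215,375:420].astype(int)
print('max/mean diff',abs(a-b).max(),abs(a-b).mean(),s['ft_force'],s['time']); print(env.sign_off())
```

```text
max/mean diff 71 1.670925925925926 [ 0.39055011 -0.58253243 -0.08055742] 22.85
the job is handed in; nothing more can be done
None
```

I drew the post up until its button caught, let go, set the camera head on the spigot, and handed the job in at about 23 s. The sign-off gives no verdict.

- **Post:** I pulled it with a 20 N grip in steps of about 1 mm, at roughly 8 mm/s. The pull ran at about 8 N and rose to 24 N where the button stopped it. It was also blocked downward, at 11 N within the play. By camera the post stands at about 0.051.
- **Head:** It went down with no side force until it met the shoulder at the expected height. The wrist force went from −7 N to +6 N there, so the post carried it. I then eased off, opened the fingers and retreated.
- **Last checks:** After release, the head's front top edge in the scene view lay within about 1.5 pixels of where a fully seated head should be. The wrist force was near zero. The bystanders looked unmoved by eye; I did not measure them.
- **Disagreed or weak:**
    - One close colour mask of the head leaked and gave a wrong size, so I took the box edges by eye instead. They agreed with the earlier measurement.
    - The final before-and-after comparison around the head had a mean difference of 1.7 grey levels but a maximum of 71. I took the maximum to be noise and the retreating gripper's moving shadow, and did not look into it further before signing off.

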